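# Mix a paint tin: carry it by its bail to the mixer, start with the key

### The job

Swing the blue-banded paint tin's wire bail up, lift the tin by it and set it down gently and upright, wholly on the mixer's round platform, and let go. Then start the mixer: turn the key on the control box clockwise all the way to START (yellow dot), hold it there for half a second, and let it spring back to RUN. Keep the tin upright throughout and leave everything else on the bench where it is.

Things in the scene. Friction and masses are not known exactly. Their poses are not given: they have to be found in the camera images.
- tin: closed round paint tin, bare metal with a blue band, 105 mm across, 100 mm high, about 0.7 kg (0.5 to 0.95), standing loose on the bench. Origin: centre of its underside; z up along its axis. Its wire bail pivots on two ears at the sides (along the tin's y axis), 85 mm above the underside. The bail lies folded towards the tin's +x side
- bail (a joint): swing of the tin's wire bail, rad: 0 = folded down, sticking out level towards the tin's +x; pi/2 = upright over the tin; up to pi = folded level to the other side. Stiff: it stays where it is left (friction 0.045 N m). It starts between 0 and 0.3
- bail_grip (a point): centre of the bail's red tubular grip, 14 mm in diameter and 62 mm long, which turns freely on the wire (so it may be pinched while the bail swings); its length along this point's y axis (and the tin's y); it is 95 mm from the bail's pivot axis, so with the bail upright it is 180 mm above the tin's underside. Wire 4 mm thick. About 36 mm are free between the grip and the tin's wall when the bail is level
- platform_top (a point): centre of the top of the tin mixer's flat round black platform, 160 mm in diameter, fixed, 55 mm above the bench, on a green base 170 x 170 mm, 40 mm high. A thin yellow ring of the tin's size is painted on it (no raised edge). z is up
- key_grip (a point): centre of the black flat key bow, 32 mm wide (along this point's x axis), 10 mm thick (along its y axis), 32 mm high, upright in the top of the green control box (150 x 150 mm, top 70 mm above the bench). This point is 34 mm above the box's top and on the key's vertical turning axis; the bow reaches from 18 to 50 mm above the top; below it are a 10 mm stem and a steel collar 32 mm across, 6 mm high. A white stripe marks the bow's +x edge
- key (a joint): turn of the key, rad: 0 = RUN (its rest position, stripe at the green dot), growing clockwise seen from above to the stop at 0.95 = START (yellow dot; 0.75 and more makes contact). A spring pulls it back to RUN by itself when let go; it takes about 0.04 N m at RUN and 0.28 N m at START
- spirit_level: yellow spirit level lying flat, 400 x 50 x 22 mm, at the far side; bystander. Origin: its middle, at the underside
- tape_roll: blue roll of tape lying flat, 90 mm across, 25 mm high; bystander. Origin: its middle, at the underside
- sanding_block: cork sanding block, 100 x 60 x 35 mm; bystander. Origin: its middle, at the underside
- screwdriver: screwdriver lying beyond the middle, on the left; bystander
- brush: paint brush lying at the right side; bystander
- spray_bottle: white spray bottle with red cap, 70 mm across, 190 mm high, standing; bystander. Origin: its middle, at the underside
- jar: glass jar with brass lid, 70 mm across, 90 mm high, standing; bystander. Origin: its middle, at the underside
Not all that is in view belongs to the job. Leave any orange, purple or turquoise look-alike of the tin alone.

How it is judged (in metres and radians):
On the way, in this order (a step that is already met when the one before it is completed fails the run):
1. the tin hangs by its raised bail, clear of the bench (contact force between the fingers and bail above 1 N and value of joint bail between 1.1 and 2.05 rad and contact force between tin and table below 0.1 N and height (world z) of tin above 0.02 m), for 0.2 s.
2. the tin stands upright at rest, wholly on the platform, let go (horizontal distance between tin and platform_top below 0.027 m and z of tin in the frame of platform_top between -0.008 and 0.008 m and angle between tin's own z axis and vertical below 0.1 rad and linear speed of tin below 0.03 m/s and contact force between the fingers and tin below 0.2 N), for 0.2 s.
3. the key is held at START with the tin on the platform (horizontal distance between tin and platform_top below 0.027 m and z of tin in the frame of platform_top between -0.008 and 0.008 m and angle between tin's own z axis and vertical below 0.1 rad and value of joint key above 0.75 rad and contact force between the fingers and key above 0.2 N), for 0.25 s.
At the end, for the whole second after the job is handed in: The tin stands at rest and released on the platform (centre within 27 mm of the platform's centre, so wholly on it; underside within 8 mm of its top; tilt under 0.1 rad), and the key, having been held at START, is back at RUN (under 0.1 rad) (all of step 2 and value of joint key below 0.1 rad and velocity of joint key below 0.1 rad/s); the robot touches nothing.
It fails at once if the key is turned (over 0.4 rad) before the tin stands on the platform (value of joint key above 0.4 rad and not (horizontal distance between tin and platform_top below 0.027 m and z of tin in the frame of platform_top between -0.008 and 0.008 m and angle between tin's own z axis and vertical below 0.1 rad)).
It fails at once if the tin is tipped by more than 0.5 rad (angle between tin's own z axis and vertical above 0.5 rad).
It fails at once if the tin is dropped (falls unheld faster than 0.35 m/s) (contact force between the fingers and tin below 0.1 N and linear speed of tin above 0.35 m/s).
It fails at once if a bystander is moved by more than 40 mm (distance of any of spirit_level, tape_roll, sanding_block, screwdriver, brush, spray_bottle, jar from where it was at the start of the episode above 0.04 m).
It also fails if it takes over 72 s, if anything falls off the work surface, if the arm or the gripper's body presses on something with over 40 N, if the wrist force passes 120 N, or if a joint passes its speed limit or range.

### The arm

A 7-joint arm with a two-finger parallel gripper is mounted at the origin on the work surface. World frame = base frame: x ahead of the robot, y to its left, z up, the work surface at z = 0. Lengths are in mm, angles in degrees, forces in N, time in s.
With the tool pointing down it reaches from about 400 to 850 mm from the base axis. Payload 10.4 kg.
Tool frame: the origin (TCP) lies at the centre of the arm's flange, where the gripper is bolted on; the fingertips stand 182 mm ahead of it and the grasp point (between the pads) lies ahead of it (robot.grip_point_offset is the z of the grasp point in the tool frame, in mm); z points along the fingers, y is the direction in which the jaws open and shut (so a half turn about z gives the same grasp; the last joint's range is limited). The gripper opens to 87 mm and grips with 3 to 60 N. Pads are 19 mm wide; open, the fingers measure 117 mm over their backs; the gripper's body (75 mm by 190 mm) begins 51 mm behind the grasp point.
Start: joints at [-68.675, 19.034, -3.707, 83.658, 1.238, 77.344, -5.071], TCP at [240.376, 576.933, 404.776] pointing down, gripper open.
Joint ranges: [-148.97, 148.97], [-28.65, 121.19], [-84.17, 76.75], [9.2, 138.47], [-72.65, 252.65], [3.7, 117.97], [-149.18, 149.18]. Speed limits (degrees/s): [127.2, 127.2, 159.86, 159.86, 180, 180, 180].

### API

Orientations are given as [roll, pitch, yaw] about the fixed x, y, z axes, in that order (R = Rz(yaw) Ry(pitch) Rx(roll)).
In Python, from plant import readout, vision, order, robot gives the robot as it stands. The module is installed in compiled form; this text tells all that it offers.
- The arm moves only by the tool servo_tool, never from a script. Its argument "plan" is one flat list of numbers, 6 for each row, row after row: the shift along the tool's x, y, z in units of 20 mm (1.0 is 20 mm), then the turn, a rotation vector about the tool's x, y, z in units of pi/2 rad (1.0 is pi/2 rad). A call has 1 to 20 rows; each row shifts and turns the commanded pose from where the row before left it, along the tool's axes as they then stand; what a row does not reach is not made up. A row lasts 1/10 s, in which the tool goes at most 50 mm and 8.59 degrees, less where a joint would pass 70% of its speed; a pose out of reach is approached as far as the arm can. A call with a number of a shift or a turn outside -1 to 1 is refused whole. A call with a gripper value outside its range is refused whole. "grip" is the gripper's target within -1 to 1 (fully open at 1, half-way at 0, shut at -1), set as the call begins (left out, the last holds). The fingers move at their own pace and stop on an object; the grip force is fixed at half the most. Time passes only in rows, so rows that do not move let the fingers close. It gives the time, the measured TCP pose, the force and the opening at its end, in the units of the state.
- readout.read_state(): the state, without advancing time (a new reading comes with each control period).
- vision.grab_frame(name): name is "scene" or "top" or "wrist"; returns a dict with "frame" (384x512x3 uint8, red, green, blue), "depth" (384x512 float32, mm along the optical axis (not along the pixel's ray), 0 where there is no reading), "fx", "fy", "cx", "cy" (pixels), "rvec" (rotation vector, rad) and "tvec" (3), from world to camera coordinates, as OpenCV has them; the wrist camera has in their place "mount" (4x4, takes a point from camera to tool coordinates, whose origin is the TCP and whose axes are the flange's). Camera axes: x right, y down, z forward; pixel columns grow to the right and rows downward; lengths in mm; the calibration is good to about 2 mm. A picture is of the moment at which its call begins: read the wrist's pose just before it.
- order.close_job(): hands the job in, once; it reports no verdict.
The state is a dict: "t": time; "joint_positions": joint angles; "qd": joint speeds; "joint_efforts": joint torques, N m; "tcp_pos": TCP position; "orientation": TCP orientation; "wrist_force": force on the tool from outside, world axes, zero at the start; "ft_torque": the same for the moment, N m; "gripper_width": finger opening in mm.
Only numpy, scipy, OpenCV 4.12 (cv2) and the standard library are available. Lean on these libraries where they do the work, as an engineer would, in place of code of your own. Each camera call takes 0.05 s, during which the arm holds its last target.

## Working session

There is one attempt and no reset: what is moved stays moved. The work goes in short steps, Python scripts to look and compute and a tool call to move; the robot and the scene stay as the last step left them, time stands still between calls to the robot, and variables do not carry over. Pictures are saved under pics/ and viewed, and the job is handed in when it is done.

Besides the shell and the picture viewer there is one more tool, called after "Call:" as name(argument=value, ...) on one line, values as JSON. servo_tool: Moves the arm, as the interface text tells. Shifts and turns lie within -1 to 1; 1 stands for 20 mm of shift or pi/2 rad of turn. Its arguments: {"type":"object","properties":{"plan":{"type":"array"},"grip":{"type":"number"}},"required":["plan"]}

```bash
mkdir -p pics; ls
cat > h.py <<'E'
import numpy as np, cv2, pickle
from plant import readout, vision, order, robot
def grab(n,tag):
    s=readout.read_state(); f=vision.grab_frame(n); f['state']=s
    pickle.dump(f,open(f'pics/{tag}.pkl','wb'))
    cv2.imwrite(f'pics/{tag}.png',cv2.resize(f['frame'][:,:,::-1],(768,576),interpolation=cv2.INTER_CUBIC)); return f
def load(tag): return pickle.load(open(f'pics/{tag}.pkl','rb'))
def R_rpy(o):
    from scipy.spatial.transform import Rotation as R
    return R.from_euler('xyz',o,degrees=True).as_matrix()
def px2w(f,u,v,d=None,z=None):
    """u,v in native 512x384 px; depth or known world z"""
    ray=np.array([(u-f['cx'])/f['fx'],(v-f['cy'])/f['fy'],1.])
    if 'mount' in f:
        M=np.array(f['mount']);s=f['state'];Rw=R_rpy(s['orientation'])
        Rc=Rw@M[:3,:3];o=Rw@M[:3,3]+np.array(s['tcp_pos'])
    else:
        R=cv2.Rodrigues(np.array(f['rvec']))[0];Rc=R.T;o=-R.T@np.array(f['tvec']).ravel()
    r=Rc@ray
    if z is not None: return o+r*(z-o[2])/r[2]
    if d is None: d=f['depth'][int(round(v)),int(round(u))]
    return o+r*d
def cloud(f):
    h,w=f['depth'].shape;V,U=np.mgrid[0:h,0:w]
    ray=np.stack([(U-f['cx'])/f['fx'],(V-f['cy'])/f['fy'],np.ones((h,w))],-1)
    if 'mount' in f:
        M=np.array(f['mount']);s=f['state'];Rw=R_rpy(s['orientation']);Rc=Rw@M[:3,:3];o=Rw@M[:3,3]+np.array(s['tcp_pos'])
    else:
        R=cv2.Rodrigues(np.array(f['rvec']))[0];Rc=R.T;o=-R.T@np.array(f['tvec']).ravel()
    return o+(ray*f['depth'][...,None])@Rc.T
def st():
    s=readout.read_state()
    for k in s: print(k,np.round(s[k],3))
    return s
E
python3 - <<'E'
from h import *
st(); print(robot.grip_point_offset)
for n in ['scene','top','wrist']: grab(n,n+'0')
E
```

```text
pics
t 0.0
joint_positions [-68.673  19.072  -3.706  83.707   1.238  77.343  -5.07 ]
qd [ 0.017  0.079  0.037  0.053  0.087  0.034 -0.041]
joint_efforts [ 1.0000e-03 -6.2324e+01  2.5000e-02 -3.8991e+01 -6.1000e-02  3.9000e-02
  0.0000e+00]
tcp_pos [240.36  576.786 403.943]
orientation [-1.79918e+02  5.00000e-03  1.57379e+02]
wrist_force [ 0.688  0.123 -0.108]
ft_torque [-0.003  0.043  0.051]
gripper_width 87.326
163.5
```

View pics/scene0.png

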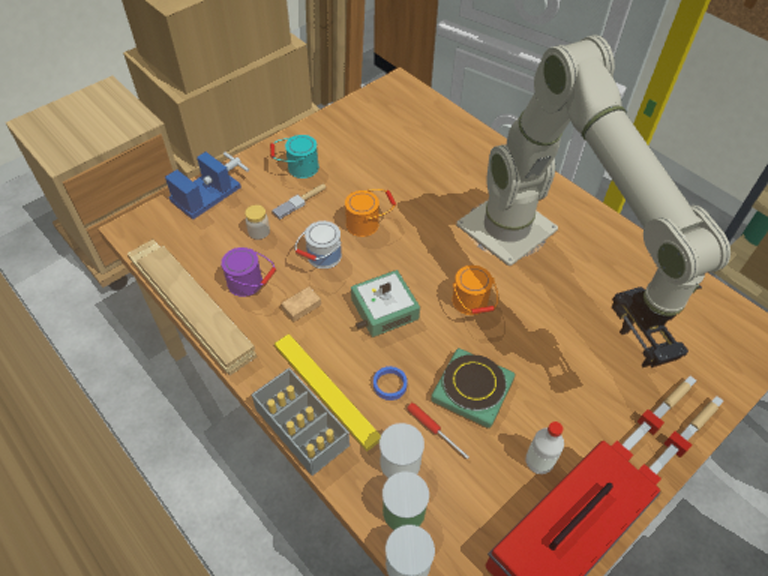

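View pics/top0.png

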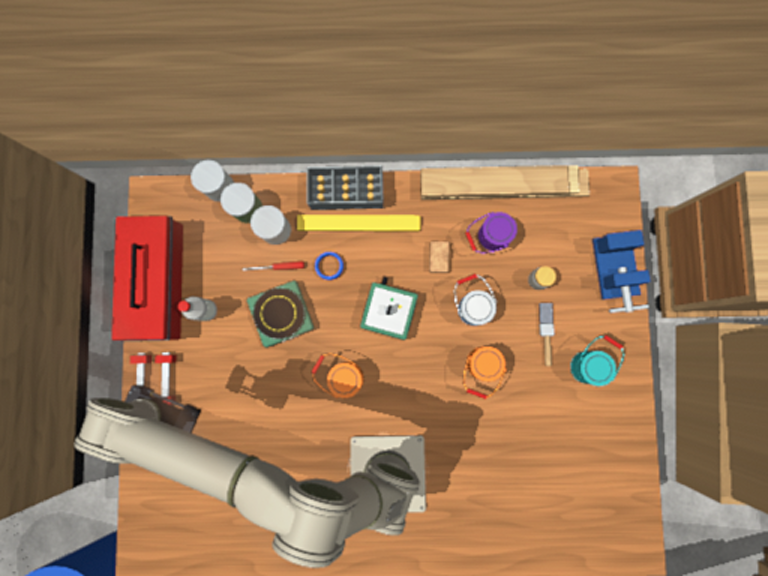

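View pics/wrist0.png

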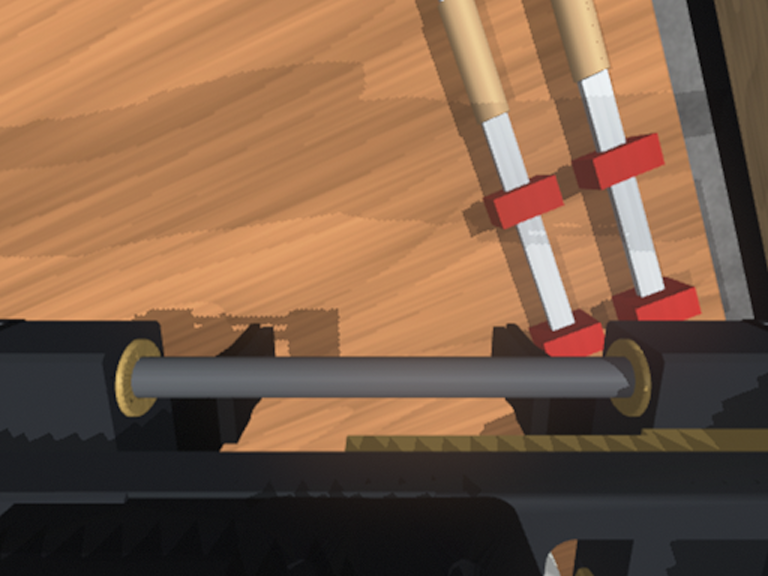

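Run:
```python
from h import *
f=load('top0')
def crop(t,x0,y0,x1,y1,n):
    f=load(t);c=f['frame'][y0:y1,x0:x1,::-1];k=min(780/(x1-x0),590/(y1-y0));cv2.imwrite(f'pics/{n}.png',cv2.resize(c,None,fx=k,fy=k,interpolation=cv2.INTER_CUBIC));print(n,k)
crop('top0',290,175,350,225,'c1');crop('top0',155,175,290,240,'c2');crop('scene0',180,130,300,220,'c3')
P=cloud(f)
for nm,(u,v) in dict(tin=(319,205),grip=(311,187),grip2=(306,189),grip3=(316,184),plat=(186,208),key=(261,207),box=(250,200),purple=(331,155),orange=(325,242)).items():
    print(nm,np.round(P[v,u],1))
print(f['fx'],-cv2.Rodrigues(f['rvec'])[0].T@f['tvec'])
```

```text
c1 11.8
c2 5.777777777777778
c3 6.5
tin [ 508.3 -288.   105. ]
grip [ 603.9 -268.1    3.5]
grip2 [ 399.6  -37.4 1704.2]
grip3 [ 604.1 -276.7  112.1]
plat [510.3 331.8  48.5]
key [506.4 -23.3  74.1]
box [540.1  27.4  73.6]
purple [ 739.4 -352.3  101.7]
orange [ 340.8 -308.9  105.6]
351.1004541852519 [ 399.57984939  -37.39549383 1704.23950671]
```

View pics/c1.png

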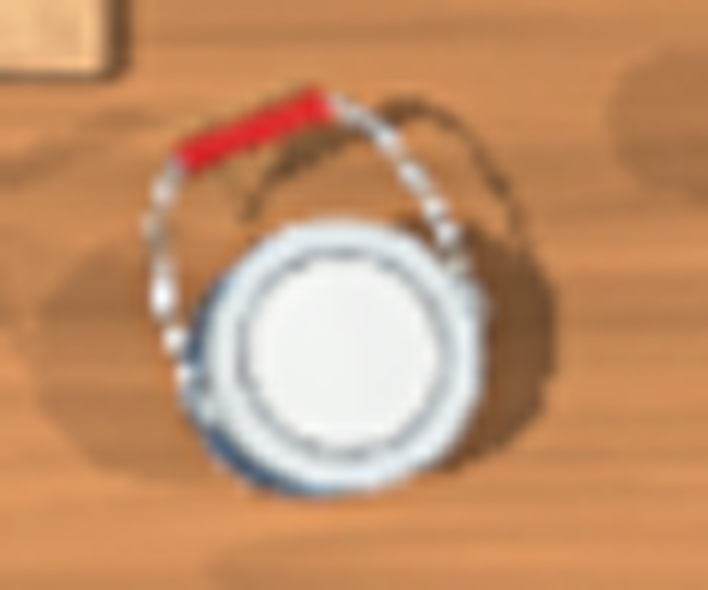

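View pics/c2.png

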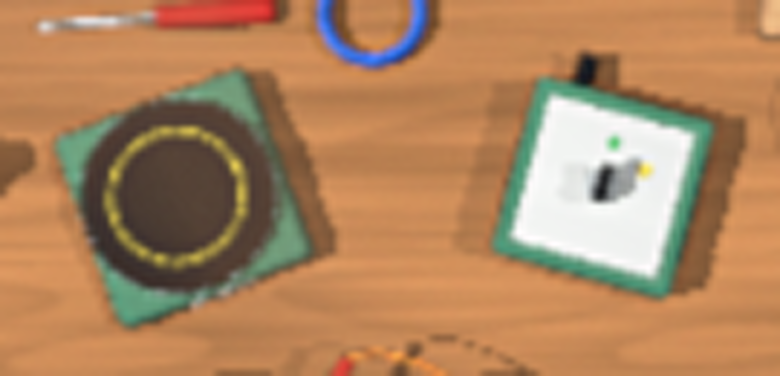

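View pics/c3.png

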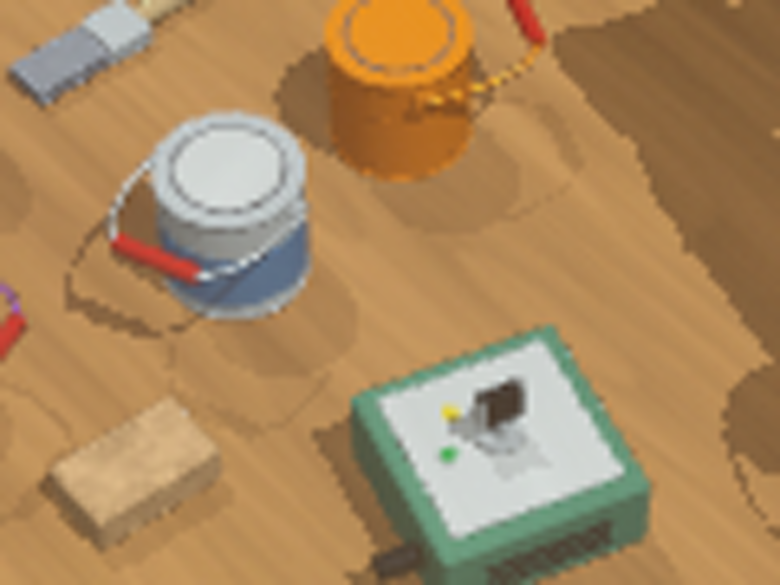

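Run:
```python
from h import *
f=load('top0');w=load('wrist0');print(np.round(w['mount'],3),w['fx'],w['cx'],w['cy'])
r=lambda x,y:(290+x/11.8,175+y/11.8)
for z in (95,105):
    a=px2w(f,*r(185,158),z=z);b=px2w(f,*r(328,100),z=z);print(z,a,b,(a+b)/2,np.linalg.norm(a-b), np.degrees(np.arctan2((a-b)[1],(a-b)[0])))
t=px2w(f,*r(348,354),z=100);print('tin',t)
q=lambda x,y:(155+x/5.7778,175+y/5.7778)
print('plat',px2w(f,*q(178,196),z=55))
for n,p in dict(green=(614,142),yel=(645,170),).items(): print(n,px2w(f,*q(*p),z=70))
print('keytop',px2w(f,*q(602,183),z=120))
# box corners
for p in [(540,75),(714,122),(662,298),(492,250)]: print('box',px2w(f,*q(*p),z=70))
# depth clouds
P=cloud(f);I=f['frame'].astype(int)
red=(I[...,0]>170)&(I[...,1]<80)&(I[...,2]<80)
m=red&(P[...,2]>60);m[:, :295]=0;m[:,340:]=0;m[:180]=0;m[195:]=0
print(P[m].mean(0) if m.any() else None,np.round(P[m],0)[:30])
s=load('scene0');P=cloud(s);I=s['frame'].astype(int)
red=(I[...,0]>150)&(I[...,1]<90)&(I[...,2]<90);m=red.copy();m[:]=0;m[160:180,190:215]=red[160:180,190:215]
print(np.round(P[m],0),P[m].mean(0))
```

```text
[[ 0.    -0.969 -0.249 66.068]
 [ 1.     0.    -0.    -0.277]
 [ 0.    -0.249  0.969 20.186]
 [ 0.     0.     0.     1.   ]] 287.85259894755757 255.05286759853917 190.96621613236132
95 [ 586.90707946 -231.02176537   95.        ] [ 608.60920675 -287.58922638   95.        ] [ 597.7581431  -259.30549587   95.        ] 60.58762228519635 110.9893293004122
105 [ 585.74300644 -229.81854937  105.        ] [ 607.3102742  -286.03449365  105.        ] [ 596.52664032 -257.92652151  105.        ] 60.21112380854042 110.9893293004121
tin [ 508.64303215 -291.01860331  100.        ]
plat [505.54754944 331.28509724  55.        ]
green [541.39141318 -25.18853404  70.        ]
yel [518.21466536 -49.77803771  70.        ]
keytop [505.05750795 -15.56390707 120.        ]
box [597.14560434  33.82233324  70.        ]
box [ 556.02325338 -106.38054501   70.        ]
box [415.0892515  -61.28744255  70.        ]
box [456.13847428  74.62166964  70.        ]
[ 597.49549894 -253.35544743  110.6163762 ] [[ 609. -272.  113.]
 [ 609. -277.  111.]
 [ 604. -258.  114.]
 [ 604. -263.  112.]
 [ 604. -267.  118.]
 [ 605. -
[... 575 characters left out ...]
02.]
 [ 605. -273.  108.]
 [ 602. -269.  108.]
 [ 599. -267.  108.]
 [ 610. -274.  104.]
 [ 609. -268.  109.]
 [ 608. -261.  114.]
 [ 605. -258.  115.]
 [ 597. -262.  105.]
 [ 595. -257.  107.]
 [ 594. -252.  111.]
 [ 607. -255.  112.]
 [ 605. -251.  114.]
 [ 597. -256.  102.]
 [ 598. -246.  113.]
 [ 591. -249.  105.]
 [ 593. -239.  115.]
 [ 602. -248.  107.]
 [ 600. -244.  110.]
 [ 599. -238.  114.]
 [ 592. -241.  105.]
 [ 591. -235.  111.]
 [ 586. -234.  108.]
 [ 582. -233.  106.]
 [ 599. -239.  106.]
 [ 597. -234.  109.]
 [ 595. -230.  111.]
 [ 588. -232.  104.]
 [ 584. -231.  102.]
 [ 584. -223.  109.]
 [ 593. -226.  107.]
 [ 587. -227.  102.]] [ 597.65620814 -250.54439578  108.10900355]
```

Call:
servo_tool(plan=[-1, -0.51, 0, 0, 0, 0, -1, -0.51, 0, 0, 0, 0, -1, -0.51, 0, 0, 0, 0, -1, -0.51, 0, 0, 0, 0, -1, -0.51, 0, 0, 0, 0, -1, -0.51, 0, 0, 0, 0, -1, -0.51, 0, 0, 0, 0, -1, -0.51, 0, 0, 0, 0, -1, -0.51, 0, 0, 0, 0, -1, -0.51, 0, 0, 0, 0, -1, -0.51, 0, 0, 0, 0, -1, -0.51, 0, 0, 0, 0, -1, -0.51, 0, 0, 0, 0, -1, -0.51, 0, 0, 0, 0, -1, -0.51, 0, 0, 0, 0, -1, -0.51, 0, 0, 0, 0, -1, -0.51, 0, 0, 0, 0, -1, -0.51, 0, 0, 0, 0, -1, -0.51, 0, 0, 0, 0, -1, -0.51, 0, 0, 0, 0])

```text
t: 2.15
tcp_pos: [531.6, 234.0, 404.5]
orientation: [-180.0, -0.0, 157.4]
wrist_force: [-0.3, 1.2, -0.0]
gripper_width: 87.2
```

Call:
servo_tool(plan=[0, 0, 0, 0, 0, 0.086, 0, 0, 0, 0, 0, 0.086, 0, 0, 0, 0, 0, 0.086, 0, 0, 0, 0, 0, 0.086, 0, 0, 0, 0, 0, 0.086, 0, 0, 0, 0, 0, 0.086, -1, -0.2, 0, 0, 0, 0, -1, -0.2, 0, 0, 0, 0, -1, -0.2, 0, 0, 0, 0, -1, -0.2, 0, 0, 0, 0, -1, -0.2, 0, 0, 0, 0, -1, -0.2, 0, 0, 0, 0, -1, -0.2, 0, 0, 0, 0, -1, -0.2, 0, 0, 0, 0, -1, -0.2, 0, 0, 0, 0, -1, -0.2, 0, 0, 0, 0, -1, -0.2, 0, 0, 0, 0, -1, -0.2, 0, 0, 0, 0, -1, -0.2, 0, 0, 0, 0, -1, -0.2, 0, 0, 0, 0], grip=-0.2)

```text
t: 4.15
tcp_pos: [578.9, -47.5, 404.5]
orientation: [-180.0, -0.0, 110.9]
wrist_force: [-0.7, 0.6, -0.0]
gripper_width: 34.6
```

Run:
```python
from h import *
grab('wrist','wrist1')
```

Call:
servo_tool(plan=[-1, -0.19, 0, 0, 0, 0, -1, -0.19, 0, 0, 0, 0, -1, -0.19, 0, 0, 0, 0, -1, -0.19, 0, 0, 0, 0, -1, -0.19, 0, 0, 0, 0, -1, -0.19, 0, 0, 0, 0, -1, -0.19, 0, 0, 0, 0, -1, -0.19, 0, 0, 0, 0, -1, -0.19, 0, 0, 0, 0, -1, -0.19, 0, 0, 0, 0, -1, -0.19, 0, 0, 0, 0, -1, -0.19, 0, 0, 0, 0, -1, -0.19, 0, 0, 0, 0, -1, -0.19, 0, 0, 0, 0, -1, -0.19, 0, 0, 0, 0, 0, 0, 0, 0, 0, 0])

```text
t: 5.8
tcp_pos: [632.1, -350.0, 403.8]
orientation: [-179.9, 0.0, 110.7]
wrist_force: [0.1, -0.2, 0.4]
gripper_width: 34.7
```

Run:
```python
from h import *
grab('wrist','wrist2')
```

```text
(no output)
```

View pics/wrist1.png

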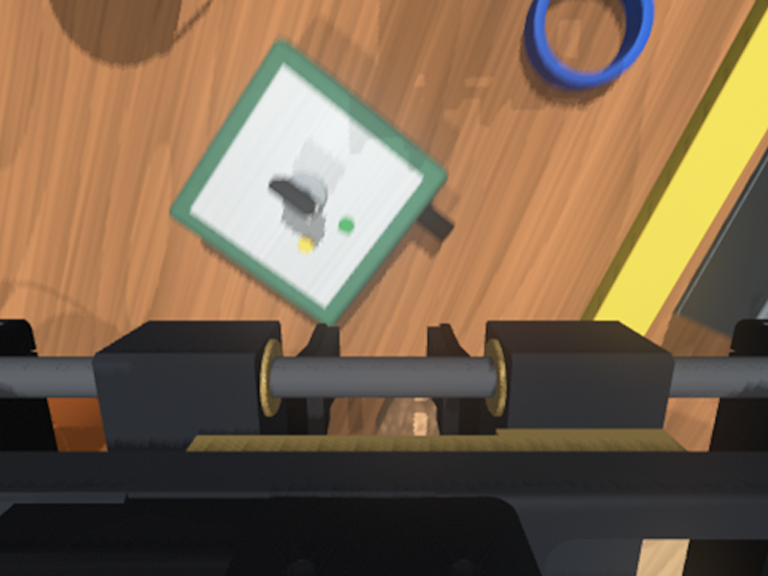

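View pics/wrist2.png

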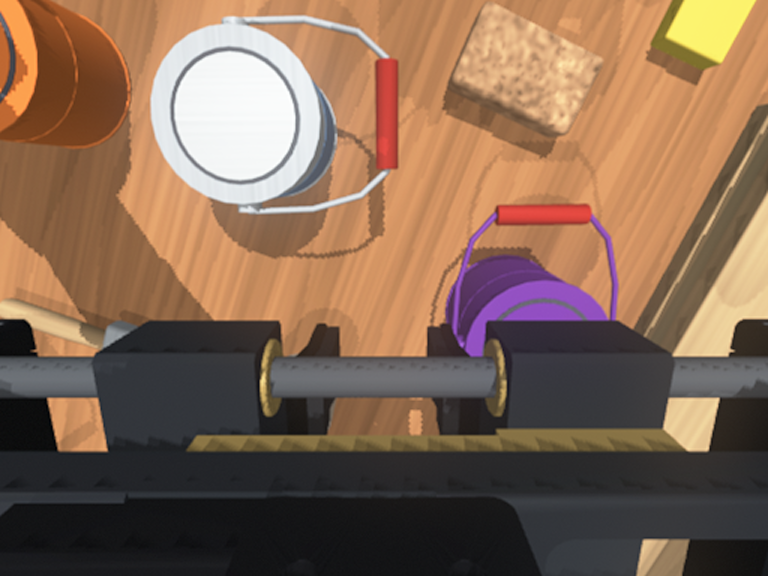

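```bash
python3 - <<'E'
from h import *
f=load('wrist2');k=1.5
p=lambda x,y,z:px2w(f,(x+.0)/k,(y)/k,z=z)
t=p(236,115,100);print('tin',t, 'diam',p(151,115,100)-p(322,115,100),p(236,24,100)-p(236,206,100))
for z in (92,100,105,110):
    a=p(386,58,z);b=p(387,168,z);c=(a+b)/2;d=c-t;print(z,c,np.linalg.norm(a-b),np.hypot(*d[:2]),np.degrees(np.arctan2(d[1],d[0])),np.degrees(np.arctan2((a-b)[1],(a-b)[0]))-90)
print(p(235,20,85),p(252,209,85))
P=cloud(f);I=f['frame'].astype(int);red=(I[...,0]>150)&(I[...,1]<80)&(I[...,2]<80);m=np.zeros_like(red);m[35:115,245:270]=red[35:115,245:270]
print(m.sum(),P[m].mean(0),np.median(P[m],0), np.percentile(P[m][:,2],[10,50,90]))
print('lid',np.median(P[60:95,130:185].reshape(-1,3),0))
f=load('wrist1')
p=lambda x,y,z:px2w(f,(x+.0)/k,(y)/k,z=z)
print('green',p(346,225,70),'yel',p(305,245,70),'collar',p(310,190,76))
print('bow',p(270,183,120),p(316,212,120))
for q in [(283,40),(447,175),(326,325),(170,212)]: print(p(*q,70))
E
python3 - <<'E'
import cv2
i=cv2.imread('pics/wrist1.png');cv2.imwrite('pics/c4.png',cv2.resize(i[130:290,220:400],None,fx=3.6,fy=3.6,interpolation=cv2.INTER_CUBIC))
E
```

```text
tin [ 511.6766401  -286.27589308  100.        ] diam [-98.52389248 -37.27988616   0.        ] [-28.93266783 101.55907244   0.        ]
92 [ 597.9537556  -252.31344474   92.        ] 65.11266333899901 92.72102542171062 21.4867699124305 21.426595431381486
100 [ 598.26618862 -253.28612157  100.        ] 63.32603796830263 92.66107563390834 20.856351492386892 21.42659543138143
105 [ 598.46145926 -253.89404458  105.        ] 62.20939711161741 92.62930934243096 20.46195469617403 21.42659543138147
110 [ 598.6567299  -254.50196759  110.        ] 61.092756254932205 92.60193498467596 20.06730601266153 21.4265954313815
[ 490.84614862 -233.45692113   85.        ] [ 533.27139431 -340.37051777   85.        ]
950 [ 598.63881175 -254.14374637  109.1061743 ] [ 598.69825122 -253.86698499  108.39947775] [106.51917862 108.39947775 109.65235528]
lid [ 511.83001225 -286.69663595  100.73466169]
green [543.52589427 -27.16874094  70.        ] yel [520.37396782 -51.67991407  70.        ] collar [512.10530975 -12.45986432  76.        ]
bow [494.82266429 -13.24004496 120.        ] [525.89885067 -19.6246982  120.        ]
[464.13287594  71.79823437  70.        ]
[598.15659097  31.3367271   70.        ]
[ 555.04399918 -104.80173883   70.        ]
[422.055417   -63.69295727  70.        ]
```

View pics/c4.png

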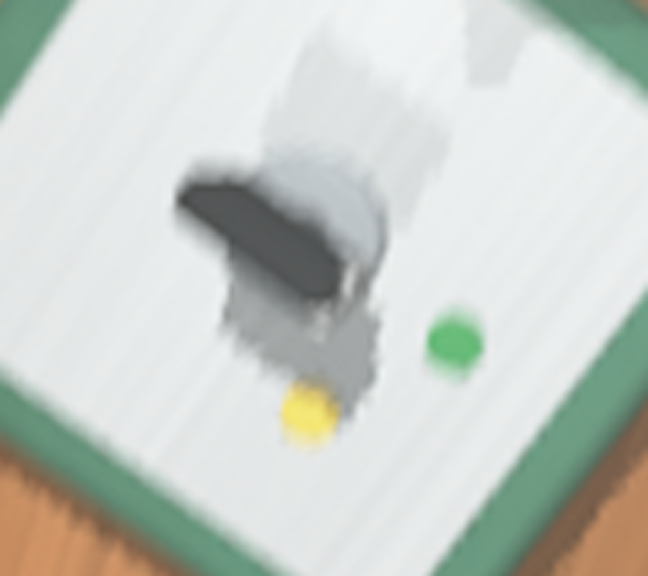

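Call:
servo_tool(plan=[1, 0.02, 0, 0, 0, 0, 1, 0.02, 0, 0, 0, 0, 1, 0.02, 0, 0, 0, 0, 1, 0.02, 0, 0, 0, 0, 1, 0, 0, 0, 0, 0, 0.04, 0, 0, 0, 0, 0, 0, 0, 1, 0, 0, 0, 0, 0, 1, 0, 0, 0, 0, 0, 1, 0, 0, 0, 0, 0, 1, 0, 0, 0, 0, 0, 1, 0, 0, 0, 0, 0, 1, 0, 0, 0, 0, 0, 0.55, 0, 0, 0, 0, 0, 0.3, 0, 0, 0, 0, 0, 0, 0, 0, 0])

```text
t: 7.35
tcp_pos: [598.4, -252.4, 267.4]
orientation: [-180.0, -0.0, 111.0]
wrist_force: [0.2, -1.0, 0.4]
gripper_width: 34.5
```

Run:
```python
from h import *
grab('wrist','wrist3');grab('scene','scene3')
f=load('scene3');c=f['frame'][110:210,170:300,::-1];cv2.imwrite('pics/c5.png',cv2.resize(c,None,fx=5.5,fy=5.5,interpolation=cv2.INTER_CUBIC))
```

```text
(no output)
```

View pics/wrist3.png

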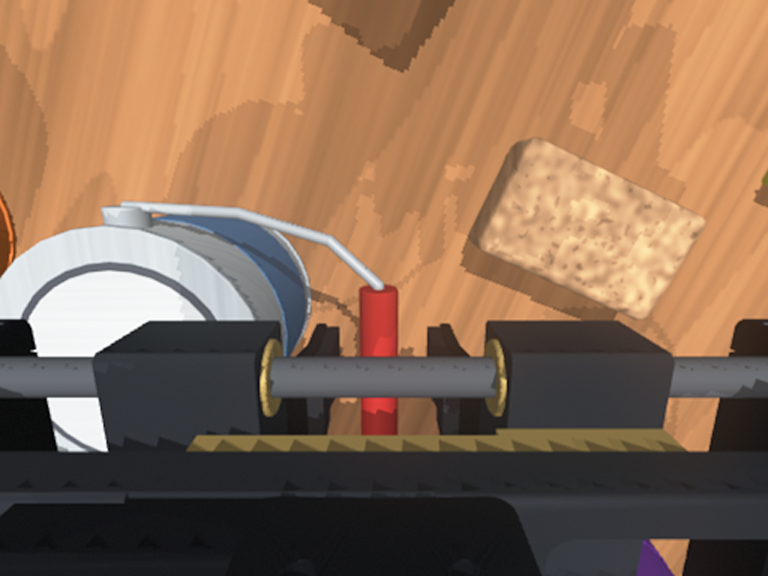

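View pics/c5.png

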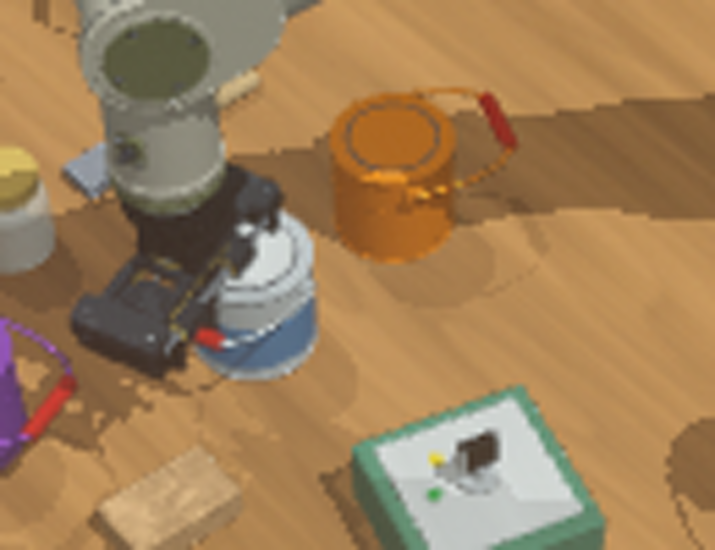

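Run:
```python
from h import *
f=load('wrist3');s=f['state']
for z in (100,108):
    p=px2w(f,378/1.5,289/1.5,z=z);print(p,R_rpy(s['orientation']).T@(p-np.array(s['tcp_pos'])))
P=cloud(f);I=f['frame'].astype(int);red=(I[...,0]>150)&(I[...,1]<80)&(I[...,2]<80);m=np.zeros_like(red);m[190:216,238:266]=red[190:216,238:266]
print(m.sum(),np.percentile(P[m][:,2],[10,50,90]))
```

```text
[ 587.71740389 -226.90581951  100.        ] [ 27.57501214  -0.76006167 167.40165137]
[ 587.05080707 -224.91141279  108.        ] [ 29.67951804  -0.6732013  159.40255644]
474 [106.92148359 108.57288225 109.71694109]
```

Call:
servo_tool(plan=[0, 0, 0, 0, 0, 0, 0, 0, 0, 0, 0, 0, 0, 0, 0, 0, 0, 0, 0, 0, 0, 0, 0, 0, 0, 0, 0, 0, 0, 0], grip=-1)

```text
t: 7.95
tcp_pos: [597.7, -253.0, 267.4]
orientation: [-179.9, -0.0, 110.9]
wrist_force: [-3.2, -1.0, -0.3]
gripper_width: 12.8
```

Call:
servo_tool(plan=[0, -0.11, -0.455, 0, 0, 0, 0, -0.155, -0.445, 0, 0, 0, 0, -0.195, -0.425, 0, 0, 0, 0, -0.24, -0.405, 0, 0, 0, 0, -0.275, -0.38, 0, 0, 0, 0, -0.315, -0.35, 0, 0, 0, 0, -0.345, -0.32, 0, 0, 0, 0, -0.375, -0.28, 0, 0, 0, 0, -0.405, -0.245, 0, 0, 0, 0, -0.425, -0.205, 0, 0, 0, 0, -0.44, -0.16, 0, 0, 0, 0, -0.46, -0.11, 0, 0, 0, 0, -0.46, -0.07, 0, 0, 0, 0, -0.47, -0.025, 0, 0, 0, 0, 0, 0, 0, 0, 0, 0, 0, 0, 0, 0, 0])

```text
t: 9.55
tcp_pos: [510.7, -286.3, 346.3]
orientation: [179.9, 0.0, 110.9]
wrist_force: [-0.8, 3.0, 8.2]
gripper_width: 13.0
```

Run:
```python
from h import *
st();grab('wrist','wrist4');grab('scene','scene4')
f=load('scene4');c=f['frame'][90:210,150:300,::-1];cv2.imwrite('pics/c6.png',cv2.resize(c,None,fx=4.8,fy=4.8,interpolation=cv2.INTER_CUBIC))
```

```text
t 9.55
joint_positions [ -3.15   17.905  33.98   96.02  -10.652  69.247  54.251]
qd [-0.153  0.377 -0.165 -0.271  0.019 -0.044 -0.017]
joint_efforts [ 1.1980e+00 -4.6915e+01  7.9730e+00 -3.3901e+01  4.3700e-01 -6.7700e-01
  3.8000e-02]
tcp_pos [ 510.692 -286.258  346.288]
orientation [1.79913e+02 1.30000e-02 1.10926e+02]
wrist_force [-0.789  3.029  8.173]
ft_torque [ 0.431  0.319 -0.022]
gripper_width 13.049
```

View pics/wrist4.png

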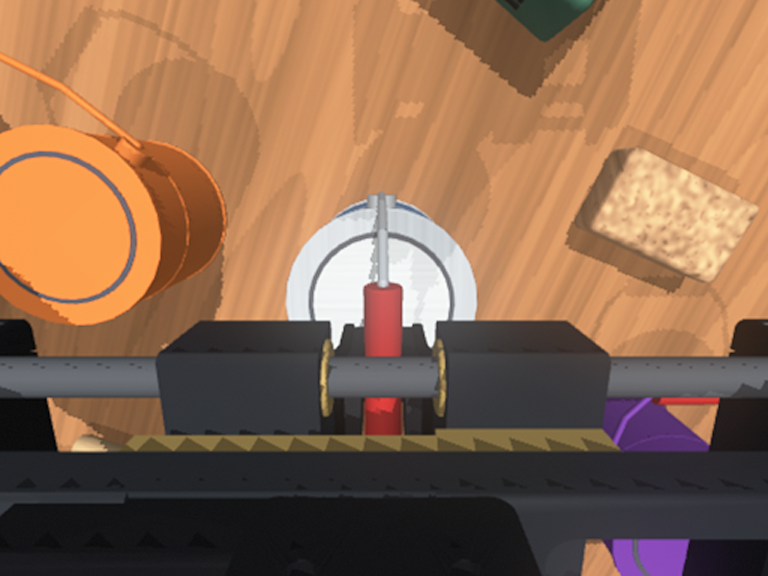

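View pics/c6.png

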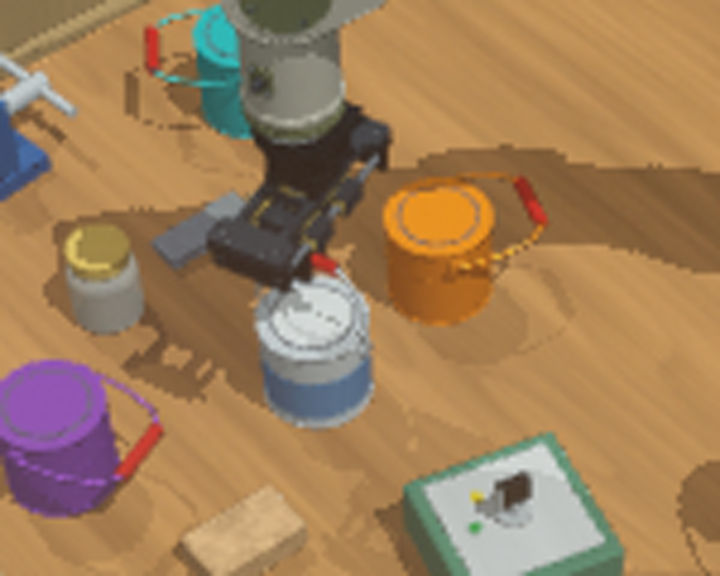

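Call:
servo_tool(plan=[0, 0, -0.1, 0, 0, 0, 0, 0, -0.2, 0, 0, 0, 0, 0, -0.2, 0, 0, 0, 0, 0, -0.4, 0, 0, 0, 0, 0, -0.6, 0, 0, 0, 0, 0, -0.8, 0, 0, 0, 0, 0, -0.8, 0, 0, 0, 0, 0, -0.8, 0, 0, 0, 0, 0, -0.8, 0, 0, 0, 0, 0, -0.8, 0, 0, 0, 0, 0, -0.8, 0, 0, 0, 0, 0, -0.8, 0, 0, 0, 0, 0, -0.6, 0, 0, 0, 0, 0, -0.4, 0, 0, 0, 0, 0, -0.2, 0, 0, 0])

```text
t: 11.15
tcp_pos: [511.1, -286.1, 512.0]
orientation: [180.0, 0.0, 110.9]
wrist_force: [0.2, -0.1, -8.9]
gripper_width: 13.1
```

Run:
```python
from h import *
st();grab('wrist','wrist5');grab('scene','scene5')
```

```text
t 11.15
joint_positions [-4.236 13.066 35.578 81.264 -7.574 88.019 51.827]
qd [ 0.1    0.219  0.241 -3.181  0.01   3.924 -0.148]
joint_efforts [-1.1100e-01 -5.1881e+01  6.2670e+00 -4.4043e+01 -4.0000e-03  1.1100e-01
 -5.0000e-03]
tcp_pos [ 511.092 -286.062  512.044]
orientation [1.79963e+02 2.80000e-02 1.10936e+02]
wrist_force [ 0.158 -0.104 -8.876]
ft_torque [-0.072  0.038  0.001]
gripper_width 13.058
```

View pics/wrist5.png

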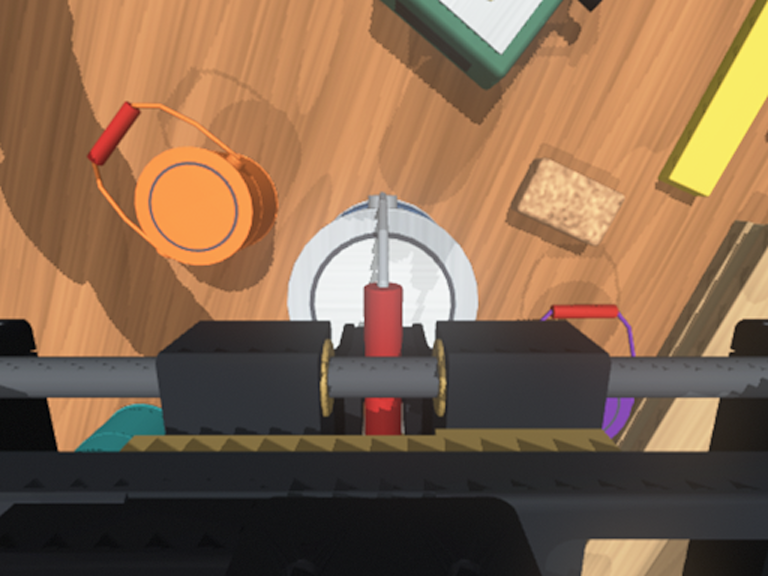

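View pics/scene5.png

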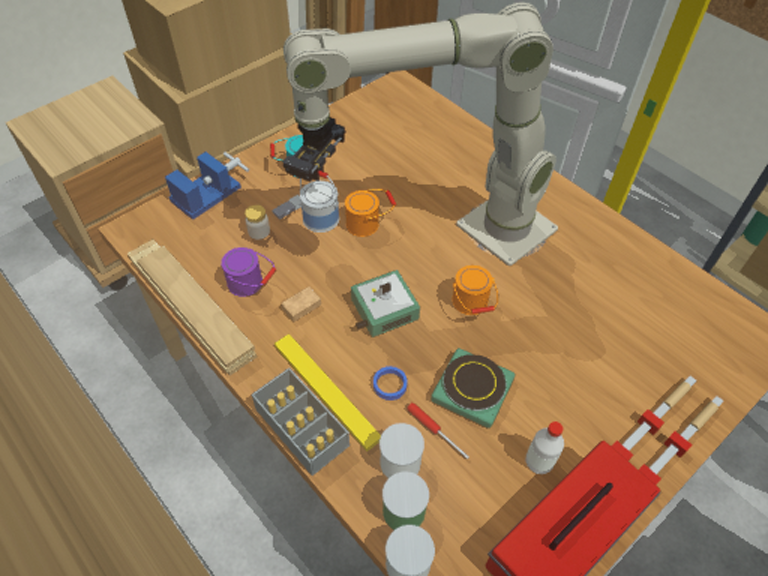

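Call:
servo_tool(plan=[0.2, 0.076, 0, 0, 0, 0, 0.4, 0.153, 0, 0, 0, 0, 0.6, 0.229, 0, 0, 0, 0, 0.8, 0.306, 0, 0, 0, 0, 0.8, 0.306, 0, 0, 0, 0, 0.8, 0.306, 0, 0, 0, 0, 0.8, 0.306, 0, 0, 0, 0, 0.8, 0.306, 0, 0, 0, 0, 0.8, 0.306, 0, 0, 0, 0, 0.8, 0.306, 0, 0, 0, 0, 0.8, 0.306, 0, 0, 0, 0, 0.8, 0.306, 0, 0, 0, 0, 0.8, 0.306, 0, 0, 0, 0, 0.8, 0.306, 0, 0, 0, 0, 0.8, 0.306, 0, 0, 0, 0, 0.8, 0.306, 0, 0, 0, 0, 0.8, 0.306, 0, 0, 0, 0, 0.8, 0.306, 0, 0, 0, 0, 0.8, 0.306, 0, 0, 0, 0, 0.8, 0.306, 0, 0, 0, 0])

```text
t: 13.25
tcp_pos: [510.4, 32.6, 511.1]
orientation: [-180.0, -0.0, 111.0]
wrist_force: [0.1, 0.0, -8.4]
gripper_width: 13.0
```

Call:
servo_tool(plan=[0.8, 0.306, 0, 0, 0, 0, 0.8, 0.306, 0, 0, 0, 0, 0.8, 0.306, 0, 0, 0, 0, 0.8, 0.306, 0, 0, 0, 0, 0.8, 0.306, 0, 0, 0, 0, 0.8, 0.306, 0, 0, 0, 0, 0.6, 0.229, 0, 0, 0, 0, 0.4, 0.153, 0, 0, 0, 0, 0.2, 0.076, 0, 0, 0, 0, 0, 0, 0, 0, 0, 0])

```text
t: 14.25
tcp_pos: [511.1, 159.7, 511.2]
orientation: [180.0, 0.0, 111.0]
wrist_force: [0.9, -0.4, -8.4]
gripper_width: 12.7
```

Run:
```python
from h import *
st();grab('wrist','wrist6')
```

```text
t 14.25
joint_positions [-34.549   5.227  13.379  87.787  -1.202  87.125  -0.208]
qd [ 0.645 -0.33   0.761  0.251  0.22   0.079  0.606]
joint_efforts [-4.4800e-01 -4.9009e+01  8.6600e-01 -4.4186e+01  5.0000e-03  1.7900e-01
 -1.6700e-01]
tcp_pos [511.065 159.669 511.19 ]
orientation [1.79997e+02 7.00000e-03 1.10956e+02]
wrist_force [ 0.92  -0.374 -8.394]
ft_torque [ 0.067 -0.013  0.013]
gripper_width 12.709
```

View pics/wrist6.png

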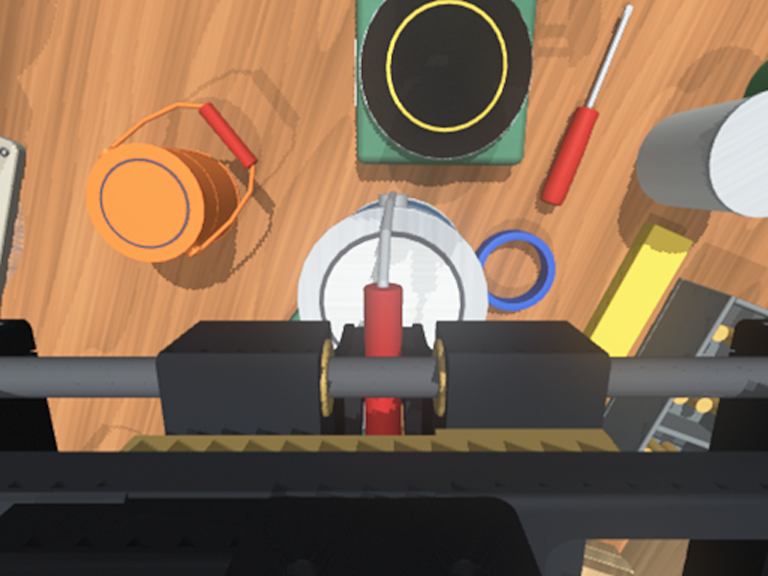

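Run:
```python
from h import *
f=load('wrist6');k=1.5
p=lambda x,y:px2w(f,x/k,y/k,z=55)
a,b,c,d=p(387,66),p(508,66),p(447,0),p(447,131)
print(a,b,(a+b)/2,np.linalg.norm(a-b));print(c,d,(c+d)/2,np.linalg.norm(c-d))
a,b=p(361,66),p(531,66);print((a+b)/2,np.linalg.norm(a-b))
ctr=((p(387,66)+p(508,66))/2+(c+d)/2)/2
s=f['state'];print(ctr,R_rpy(s['orientation']).T@(ctr-np.array(s['tcp_pos'])))
# fit ring by colour
I=f['frame'].astype(int);m=(I[...,0]>150)&(I[...,1]>140)&(I[...,2]<110);m[100:]=0;m[:,:240]=0;m[:,345:]=0
v,u=np.nonzero(m);Q=np.array([px2w(f,x,y,z=55) for x,y in zip(u,v)])
A=np.c_[Q[:,:2],np.ones(len(Q))];sol=np.linalg.lstsq(A,(Q[:,:2]**2).sum(1),rcond=None)[0];c=sol[:2]/2;print('fit',c,np.sqrt(sol[2]+c@c))
P=cloud(f);print(np.median(P[30:60,280:320].reshape(-1,3)[:,2]))
```

```text
[457.03271113 314.66120203  55.        ] [561.1792429  354.55420003  55.        ] [509.10597701 334.60770103  55.        ] 111.525563745866
[487.62141122 383.84028582  55.        ] [530.8883332 282.32192    55.       ] [509.25487221 333.08110291  55.        ] 110.35399918635557
[507.81584497 334.11352005  55.        ] 156.68866459789066
[509.18042461 333.84440197  55.        ] [163.38848402  60.51306308 456.17190639]
fit [508.21307408 333.18262782] 53.940583117826804
55.6535665806355
```

Call:
servo_tool(plan=[0.2, 0.07, 0, 0, 0, 0, 0.4, 0.15, 0, 0, 0, 0, 0.6, 0.22, 0, 0, 0, 0, 0.82, 0.3, 0, 0, 0, 0, 0.82, 0.3, 0, 0, 0, 0, 0.82, 0.3, 0, 0, 0, 0, 0.82, 0.3, 0, 0, 0, 0, 0.82, 0.3, 0, 0, 0, 0, 0.82, 0.3, 0, 0, 0, 0, 0.82, 0.3, 0, 0, 0, 0, 0.6, 0.22, 0, 0, 0, 0, 0.4, 0.15, 0, 0, 0, 0, 0.2, 0.07, 0, 0, 0, 0])

```text
t: 15.6
tcp_pos: [508.5, 333.7, 511.0]
orientation: [-180.0, 0.0, 111.0]
wrist_force: [0.3, 0.3, -8.7]
gripper_width: 13.2
```

Call:
servo_tool(plan=[0, 0, 0.2, 0, 0, 0, 0, 0, 0.4, 0, 0, 0, 0, 0, 0.6, 0, 0, 0, 0, 0, 0.6, 0, 0, 0, 0, 0, 0.6, 0, 0, 0, 0, 0, 0.6, 0, 0, 0, 0, 0, 0.6, 0, 0, 0, 0, 0, 0.5, 0, 0, 0, 0, 0, 0.4, 0, 0, 0, 0, 0, 0.3, 0, 0, 0, 0, 0, 0.2, 0, 0, 0, 0, 0, 0, 0, 0, 0, 0, 0, 0, 0, 0, 0])

```text
t: 16.9
tcp_pos: [508.5, 332.8, 411.5]
orientation: [180.0, -0.0, 110.9]
wrist_force: [-0.7, -1.0, -7.4]
gripper_width: 13.4
```

Run:
```python
from h import *
grab('wrist','wrist7');grab('scene','scene7');f=load('scene7');c=f['frame'][190:300,250:390,::-1];cv2.imwrite('pics/c7.png',cv2.resize(c,None,fx=5.2,fy=5.2,interpolation=cv2.INTER_CUBIC))
```

```text
(no output)
```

View pics/c7.png

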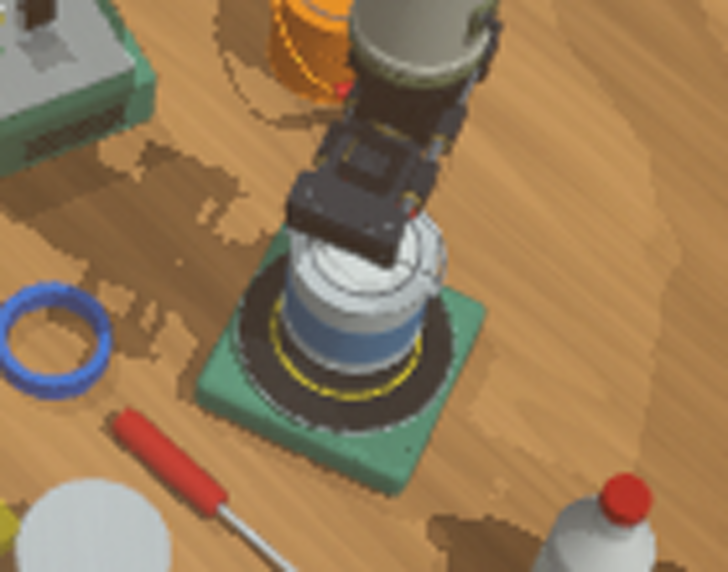

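View pics/wrist7.png

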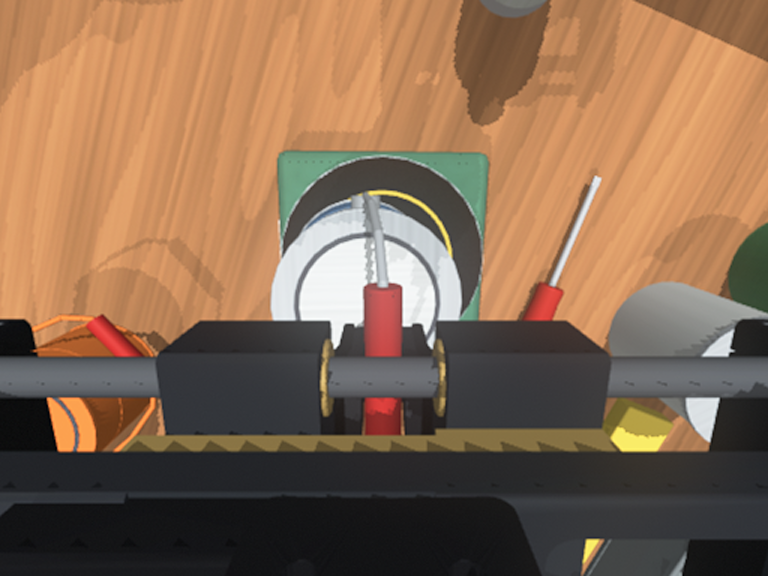

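Call:
servo_tool(plan=[0, 0, 0, 0, 0, 0, 0, 0, 0, 0, 0, 0, 0, 0, 0, 0, 0, 0, 0, 0, 0, 0, 0, 0, 0, 0, 0, 0, 0, 0, 0, 0, 0, 0, 0, 0, 0, 0, 0, 0, 0, 0, 0, 0, 0, 0, 0, 0, 0, 0, 0, 0, 0, 0, 0, 0, 0, 0, 0, 0])

```text
t: 18.0
tcp_pos: [508.6, 332.8, 411.4]
orientation: [180.0, -0.0, 110.9]
wrist_force: [0.1, -0.2, -8.4]
gripper_width: 13.1
```

Run:
```python
from h import *
a=grab('wrist','wrist8')
from plant import vision
for i in range(6):
    f=vision.grab_frame('wrist');g=f['frame'][120:220,170:330].astype(int)
    # lid/rim white edges at row 200
    r=f['frame'][195].astype(int);w=[u for u in range(150,340) if r[u].min()>150];print(readout.read_state()['t'],w[0],w[-1])
```

```text
18.1 202 327
18.15 200 326
18.2 197 323
18.25 192 319
18.3 188 314
18.35 185 311
```

View pics/wrist8.png

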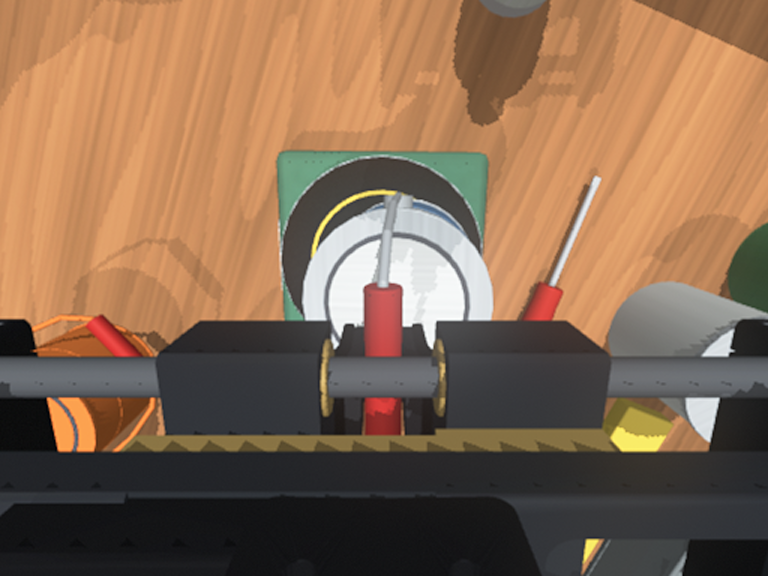

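Call:
servo_tool(plan=[0, 0, 0.05, 0, 0, 0, 0, 0, 0.05, 0, 0, 0, 0, 0, 0.05, 0, 0, 0, 0, 0, 0.05, 0, 0, 0, 0, 0, 0.05, 0, 0, 0, 0, 0, 0.025, 0, 0, 0, 0, 0, 0.025, 0, 0, 0, 0, 0, 0.025, 0, 0, 0, 0, 0, 0.025, 0, 0, 0, 0, 0, 0.025, 0, 0, 0, 0, 0, 0.025, 0, 0, 0, 0, 0, 0.025, 0, 0, 0, 0, 0, 0.025, 0, 0, 0])

```text
t: 19.65
tcp_pos: [508.5, 332.8, 402.3]
orientation: [180.0, -0.0, 110.9]
wrist_force: [-1.2, -0.6, -6.6]
gripper_width: 13.1
```

```bash
cat > sw.py <<'E'
from h import *
for i in range(6):
    f=vision.grab_frame('wrist')
    r=f['frame'][195].astype(int);w=[u for u in range(150,340) if r[u].min()>150];s=readout.read_state();print(s['t'],w[0],w[-1],np.round(s['wrist_force'],1),s['tcp_pos'][2])
E
python3 sw.py
```

```text
19.7 177 303 [-0.9 -0.8 -6.6] 402.18432178468373
19.75 177 303 [-1.4 -0.5 -6.6] 402.2189315513655
19.8 177 303 [-0.5 -0.5 -6.3] 402.2049566023731
19.85 177 303 [-1.2  0.2 -6.3] 402.19321124589516
19.9 177 303 [-0.9 -1.4 -6.4] 402.20108785643896
19.95 177 303 [-0.3 -0.6 -5.5] 402.21348956605243
```

Call:
servo_tool(plan=[0, -0.03, 0, 0, 0, 0, 0, -0.06, 0, 0, 0, 0, 0, -0.1, 0, 0, 0, 0, 0, -0.1, 0, 0, 0, 0, 0, -0.1, 0, 0, 0, 0, 0, -0.1, 0, 0, 0, 0, 0, -0.1, 0, 0, 0, 0, 0, -0.1, 0, 0, 0, 0, 0, -0.06, 0, 0, 0, 0, 0, -0.03, 0, 0, 0, 0])

```text
t: 20.95
tcp_pos: [493.9, 327.2, 402.5]
orientation: [180.0, -0.0, 110.9]
wrist_force: [0.9, 0.4, -5.5]
gripper_width: 13.1
```

```bash
python3 sw.py
```

```text
21.0 201 327 [ 1.   0.3 -6.1] 402.39926304682785
21.05 201 327 [ 1.4 -0.1 -6.2] 402.3641647349036
21.1 201 327 [ 1.5  0.6 -6.2] 402.34834756810875
21.15 201 327 [ 0.6  0.2 -7. ] 402.3118023662379
21.2 201 327 [ 1.3  0.4 -6.4] 402.2548531338455
21.25 201 327 [ 0.9  0.  -6.2] 402.2353656463119
```

Call:
servo_tool(plan=[0, 0.03, 0, 0, 0, 0, 0, 0.06, 0, 0, 0, 0, 0, 0.07, 0, 0, 0, 0, 0, 0.07, 0, 0, 0, 0, 0, 0.05, 0, 0, 0, 0, 0, 0.02, 0, 0, 0, 0])

```text
t: 21.85
tcp_pos: [499.6, 329.4, 402.2]
orientation: [-180.0, -0.0, 110.9]
wrist_force: [-0.3, 0.2, -7.6]
gripper_width: 12.8
```

```bash
python3 sw.py
python3 - <<'E'
from h import *
grab('wrist','wrist9');grab('scene','scene9');f=load('scene9');c=f['frame'][190:300,250:390,::-1];cv2.imwrite('pics/c9.png',cv2.resize(c,None,fx=5.2,fy=5.2,interpolation=cv2.INTER_CUBIC))
E
```

```text
21.9 193 319 [ 0.2 -0.9 -7.5] 402.2495717153343
21.95 193 319 [-0.8 -0.8 -9.2] 402.2415803847898
22.0 193 319 [-0.4  0.6 -7.5] 402.2465185302172
22.05 193 319 [-0.1 -0.  -8.3] 402.2444170531003
22.1 193 319 [ 0.  -0.1 -9. ] 402.20949558759145
22.15 193 319 [-0.6  0.2 -8.4] 402.22311360544495
```

View pics/c9.png

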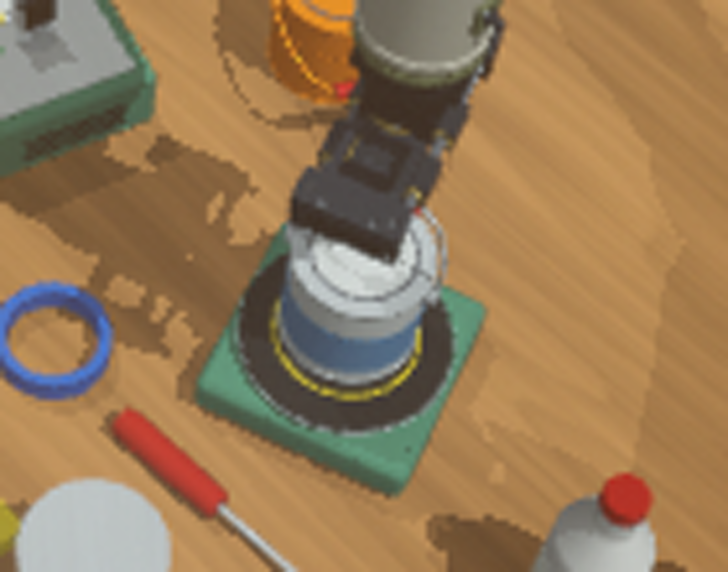

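View pics/wrist9.png

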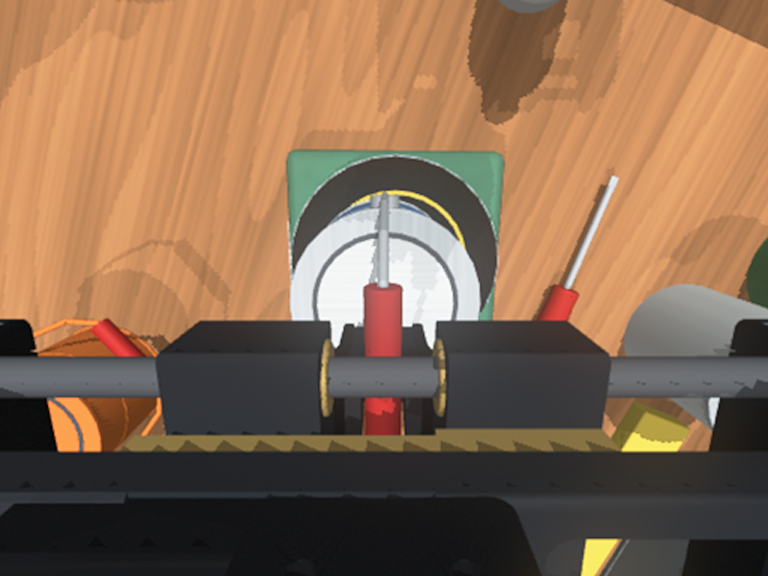

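Call:
servo_tool(plan=[0, 0, -0.02, 0, 0, 0, 0, 0, -0.04, 0, 0, 0, 0, 0, -0.04, 0, 0, 0, 0, 0.03, 0, 0, 0, 0, 0, 0.05, 0, 0, 0, 0, 0, 0.07, 0, 0, 0, 0, 0, 0.085, 0, 0, 0, 0, 0, 0.085, 0, 0, 0, 0, 0, 0.07, 0, 0, 0, 0, 0, 0.05, 0, 0, 0, 0, 0, 0.03, 0, 0, 0, 0])

```text
t: 23.35
tcp_pos: [508.4, 332.7, 404.2]
orientation: [-180.0, -0.0, 110.9]
wrist_force: [1.1, -0.6, -8.5]
gripper_width: 13.4
```

```bash
python3 sw.py
```

```text
23.4 194 320 [ 0.4  0.6 -9.2] 404.1785099886616
23.45 194 320 [ 0.8  0.9 -8.2] 404.21155924091767
23.5 194 319 [-0.  -0.  -7.9] 404.2263542106168
23.55 193 319 [ 0.  -0.7 -9.2] 404.22589712741143
23.6 193 319 [ 0.2  0.9 -9.1] 404.2413337784146
23.65 193 318 [ 0.6 -0.5 -8.5] 404.28052898507184
```

Little swing now. Lower gently.

Call:
servo_tool(plan=[0, 0, 0.03, 0, 0, 0, 0, 0, 0.04, 0, 0, 0, 0, 0, 0.04, 0, 0, 0, 0, 0, 0.04, 0, 0, 0, 0, 0, 0.03, 0, 0, 0, 0, 0, 0.02, 0, 0, 0, 0, 0, 0, 0, 0, 0])

```text
t: 24.35
tcp_pos: [508.6, 332.8, 401.4]
orientation: [179.9, -0.0, 110.9]
wrist_force: [-0.0, -0.5, 2.5]
gripper_width: 13.1
```

```bash
python3 sw.py
```

```text
24.4 189 315 [-0.2 -0.3  3. ] 401.4011123989739
24.45 189 315 [-0.7 -0.3  4.2] 401.37662821436413
24.5 189 315 [-0.5 -0.   5. ] 401.3356679399503
24.55 189 315 [0.9 0.1 5.6] 401.35170201454116
24.6 189 315 [ 0.5 -0.4  6.2] 401.3440057606078
24.65 189 315 [1.  1.1 5.9] 401.34221336118503
```

Call:
servo_tool(plan=[0, 0, 0, 0, 0, 0, 0, 0, 0, 0, 0, 0, 0, 0, 0, 0, 0, 0, 0, 0, 0, 0, 0, 0, 0, 0, 0, 0, 0, 0], grip=-0.2)

```text
t: 25.15
tcp_pos: [508.3, 332.7, 400.1]
orientation: [-180.0, 0.0, 110.9]
wrist_force: [0.4, -0.0, 0.5]
gripper_width: 33.8
```

Call:
servo_tool(plan=[0, 0, -0.2, 0, 0, 0, 0, 0, -0.4, 0, 0, 0, 0, 0, -0.8, 0, 0, 0, 0, 0, -0.8, 0, 0, 0, 0, 0, -0.8, 0, 0, 0, 0, 0, -0.6, 0, 0, 0])

```text
t: 25.75
tcp_pos: [508.3, 332.7, 474.1]
orientation: [179.9, -0.0, 110.9]
wrist_force: [1.1, 0.5, -0.2]
gripper_width: 34.6
```

Run:
```python
from h import *
st();grab('wrist','wrist10');grab('scene','scene10');f=load('scene10');c=f['frame'][190:300,250:390,::-1];cv2.imwrite('pics/c10.png',cv2.resize(c,None,fx=5.2,fy=5.2,interpolation=cv2.INTER_CUBIC))
```

```text
t 25.75
joint_positions [-43.616  15.11    7.65   80.678  -2.007  84.248 -15.09 ]
qd [ -0.251  -1.452   0.54  -11.282   0.142  13.271  -0.059]
joint_efforts [-1.1000e-02 -5.7270e+01  1.9720e+00 -3.8838e+01 -7.3000e-02 -3.1900e-01
  2.0000e-03]
tcp_pos [508.343 332.668 474.136]
orientation [ 1.79909e+02 -3.30000e-02  1.10940e+02]
wrist_force [ 1.131  0.465 -0.155]
ft_torque [-0.065  0.056 -0.043]
gripper_width 34.627
```

View pics/c10.png

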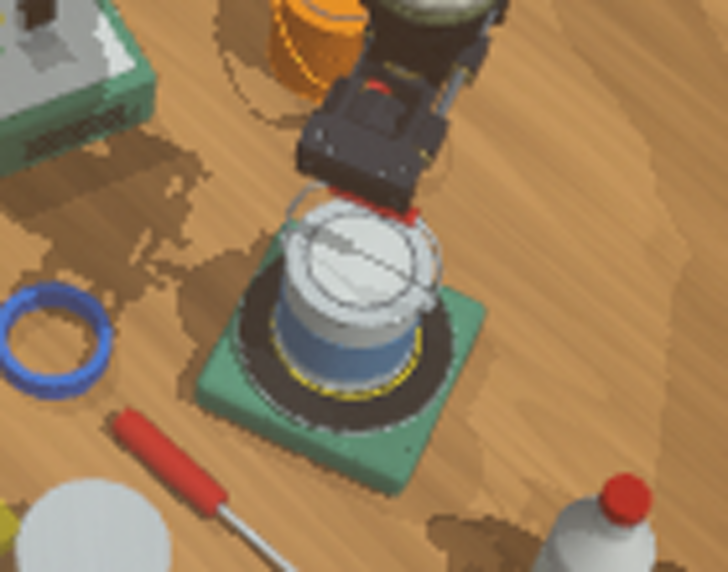

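View pics/wrist10.png

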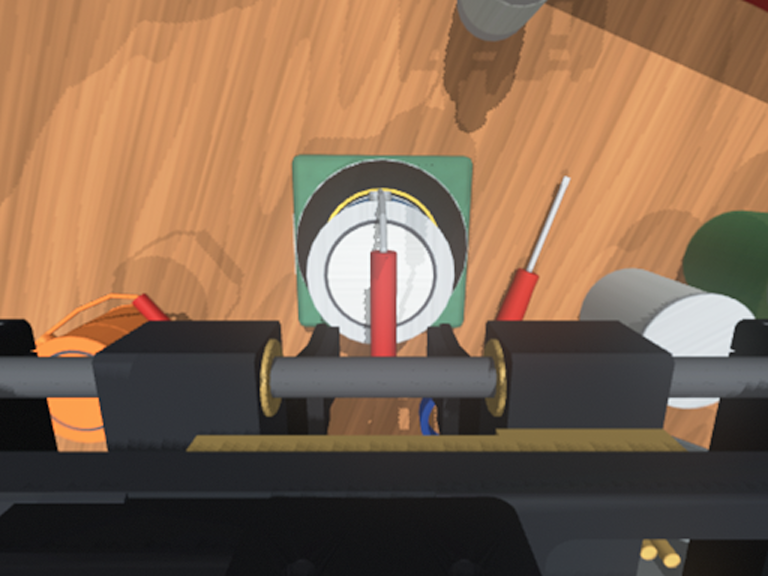

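Call:
servo_tool(plan=[-0.5, -0.08, 0, 0, 0, 0, -0.96, -0.155, 0, 0, 0, 0, -0.96, -0.155, 0, 0, 0, 0, -0.96, -0.155, 0, 0, 0, 0, -0.96, -0.155, 0, 0, 0, 0, -0.96, -0.155, 0, 0, 0, 0, -0.96, -0.155, 0, 0, 0, 0, -0.96, -0.155, 0, 0, 0, 0, -0.96, -0.155, 0, 0, 0, 0, -0.96, -0.155, 0.25, 0, 0, 0, -0.96, -0.155, 0.4, 0, 0, 0, -0.96, -0.155, 0.4, 0, 0, 0, -0.96, -0.155, 0.4, 0, 0, 0, -0.96, -0.155, 0.4, 0, 0, 0, -0.96, -0.155, 0.4, 0, 0, 0, -0.96, -0.155, 0.4, 0, 0, 0, -0.96, -0.155, 0.4, 0, 0, 0, -0.96, -0.155, 0.4, 0, 0, 0, -0.96, -0.155, 0.25, 0, 0, 0, -0.96, -0.155, 0, 0, 0, 0])

```text
t: 27.85
tcp_pos: [585.2, -40.6, 396.4]
orientation: [-179.8, -0.0, 110.9]
wrist_force: [0.3, 0.0, 0.0]
gripper_width: 35.0
```

Call:
servo_tool(plan=[0, 0, 0, 0, 0, -0.082, 0, 0, 0, 0, 0, -0.082, 0, 0, 0, 0, 0, -0.082, 0, 0, 0, 0, 0, -0.082, 0, 0, 0, 0, 0, -0.082, 0, 0, 0, 0, 0, -0.082, 0, 0, 0, 0, 0, -0.082, 0, 0, 0, 0, 0, 0])

```text
t: 28.65
tcp_pos: [585.3, -39.8, 397.3]
orientation: [-180.0, -0.1, 162.7]
wrist_force: [0.1, -0.8, -0.1]
gripper_width: 35.0
```

Run:
```python
from h import *
st();grab('wrist','wrist11');grab('scene','scene11');grab('top','top11')
f=load('wrist10');print('tin',px2w(f,380/1.5,272/1.5,z=155))
i=cv2.imread('pics/wrist11.png');cv2.imwrite('pics/c11.png',cv2.resize(i[0:330,200:600],None,fx=1.9,fy=1.8))
f=load('scene11');c=f['frame'][190:300,250:390,::-1];cv2.imwrite('pics/c12.png',cv2.resize(c,None,fx=5.2,fy=5.2,interpolation=cv2.INTER_CUBIC))
```

```text
t 28.65
joint_positions [-13.156  14.369  15.045  91.193  -3.815  75.026  75.108]
qd [-0.556 -0.015  0.65  -0.382 -0.323  0.122 -8.936]
joint_efforts [  0.088 -54.198   2.881 -38.6     0.094   0.087   2.4  ]
tcp_pos [585.277 -39.803 397.307]
orientation [-1.79970e+02 -7.80000e-02  1.62676e+02]
wrist_force [ 0.147 -0.77  -0.077]
ft_torque [-0.009 -0.009  0.   ]
gripper_width 35.034
tin [507.81312931 332.78491432 155.        ]
```

View pics/wrist11.png

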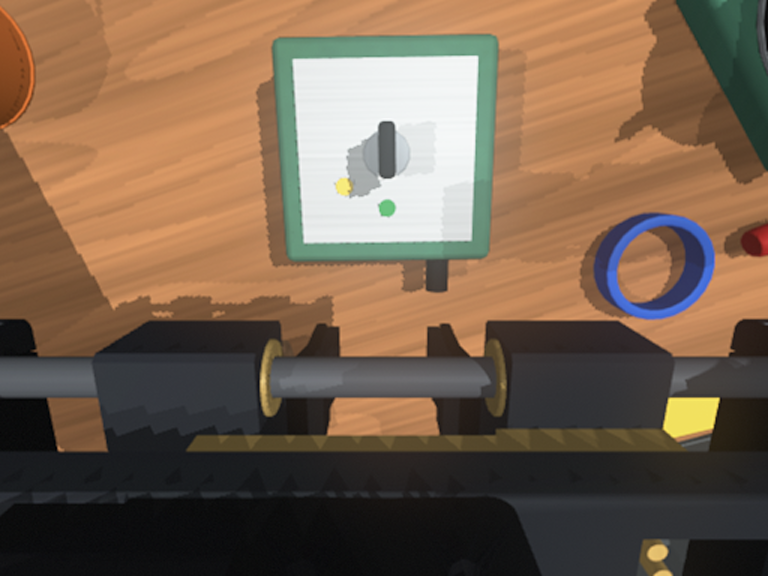

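View pics/c12.png

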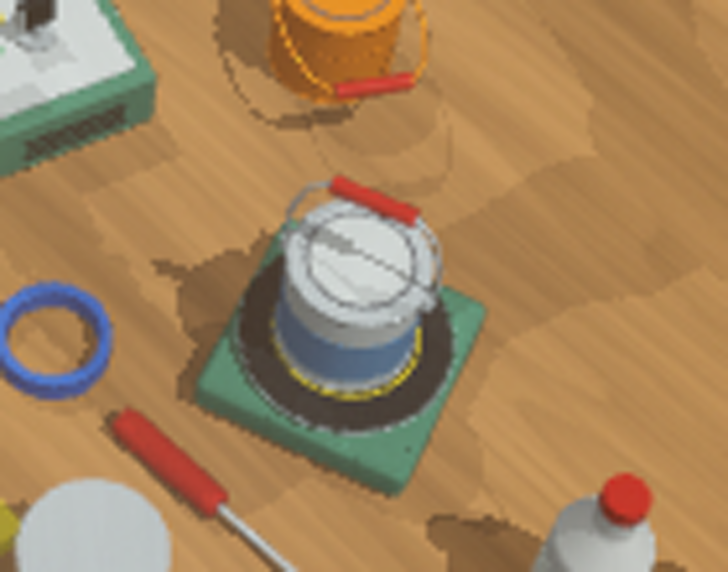

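Run:
```python
from h import *
f=load('wrist11');s=f['state'];R=R_rpy(s['orientation'])
for n,q,z in [('bowtop',(387,128),120),('bowbot',(387,176),120),('green',(387,208),70),('yel',(344,187),70),('collar',(387,153),76)]+[('c',q,70) for q in [(274,40),(497,36),(490,258),(290,262)]]:
    p=px2w(f,q[0]/1.5,q[1]/1.5,z=z);print(n,p.round(1),(R.T@(p-np.array(s['tcp_pos']))).round(1))
```

```text
bowtop [497.6 -10.5 120. ] [ 92.    2.  277.4]
bowbot [522.6 -18.3 120. ] [ 65.9   2.  277.4]
green [543.5 -24.2  70. ] [ 44.1   2.6 327.4]
yel [520.9 -48.5  70. ] [ 58.5 -27.3 327.4]
collar [508.5 -13.5  76. ] [ 80.7   2.4 321.4]
c [420.4 -62.   70. ] [150.3 -70.1 327.5]
c [460.8  74.9  70. ] [152.6  72.6 327.5]
c [599.6  36.2  70. ] [  8.5  77.  327.3]
c [ 559.4 -102.7   70. ] [  5.5 -67.6 327.4]
```

Call:
servo_tool(plan=[0.8, 0.03, 0, 0, 0, 0, 0.8, 0.03, 0, 0, 0, 0, 0.8, 0.03, 0, 0, 0, 0, 0.8, 0.02, 0, 0, 0, 0, 0.77, 0, 0, 0, 0, 0, 0, 0, 0.5, 0, 0, 0, 0, 0, 1, 0, 0, 0, 0, 0, 1, 0, 0, 0, 0, 0, 1, 0, 0, 0, 0, 0, 1, 0, 0, 0, 0, 0, 1, 0, 0, 0, 0, 0, 0.6, 0, 0, 0, 0, 0, 0.3, 0, 0, 0, 0, 0, 0, 0, 0, 0])

```text
t: 30.2
tcp_pos: [510.7, -13.2, 269.6]
orientation: [-180.0, -0.1, 162.6]
wrist_force: [-0.4, -0.0, -0.1]
gripper_width: 34.7
```

Run:
```python
from h import *
grab('wrist','wrist12')
```

```text
(no output)
```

View pics/wrist12.png

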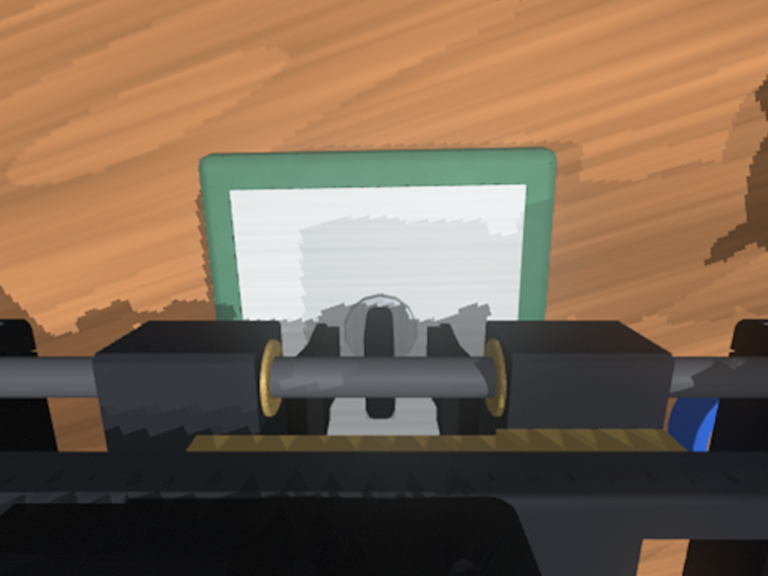

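Run:
```python
from h import *
f=load('wrist12');s=f['state'];R=R_rpy(s['orientation'])
for q in [(380,310),(380,416)]:
    p=px2w(f,q[0]/1.5,q[1]/1.5,z=120);print((R.T@(p-np.array(s['tcp_pos']))).round(1))
```

```text
[ 25.3  -1.3 149.6]
[-11.9  -1.3 149.6]
```

Call:
servo_tool(plan=[0, 0, 0, 0, 0, 0, 0, 0, 0, 0, 0, 0, 0, 0, 0, 0, 0, 0, 0, 0, 0, 0, 0, 0, 0, 0, 0, 0, 0, 0], grip=-1)

```text
t: 30.75
tcp_pos: [510.5, -14.3, 270.6]
orientation: [-179.9, 0.0, 162.5]
wrist_force: [-3.1, -5.4, 4.8]
gripper_width: 9.6
```

Call:
servo_tool(plan=[0, 0, 0, 0, 0, 0.06, 0, 0, 0, 0, 0, 0.08, 0, 0, 0, 0, 0, 0.08, 0, 0, 0, 0, 0, 0.08, 0, 0, 0, 0, 0, 0.08, 0, 0, 0, 0, 0, 0.08, 0, 0, 0, 0, 0, 0.08, 0, 0, 0, 0, 0, 0.06, 0, 0, 0, 0, 0, 0.02, 0, 0, 0, 0, 0, 0, 0, 0, 0, 0, 0, 0, 0, 0, 0, 0, 0, 0])

```text
t: 31.95
tcp_pos: [509.3, -16.0, 270.5]
orientation: [-179.7, 0.1, 106.7]
wrist_force: [-13.6, -11.8, 15.5]
gripper_width: 10.2
```

Run:
```python
from h import *
st();grab('wrist','wrist13');grab('scene','scene13');f=load('scene13');c=f['frame'][160:260,200:330,::-1];cv2.imwrite('pics/c13.png',cv2.resize(c,None,fx=5.5,fy=5.5,interpolation=cv2.INTER_CUBIC))
```

```text
t 31.95
joint_positions [-20.862  11.763  19.353 110.847  -4.336  58.381  17.094]
qd [ 0.094 -0.04  -0.021 -0.047 -0.047 -0.063  0.085]
joint_efforts [ -5.805 -40.772  -3.005 -36.208  -3.82   -4.596  -0.512]
tcp_pos [509.288 -15.982 270.483]
orientation [-1.79693e+02  1.08000e-01  1.06687e+02]
wrist_force [-13.613 -11.76   15.454]
ft_torque [-2.753  3.102  0.521]
gripper_width 10.157
```

View pics/wrist13.png

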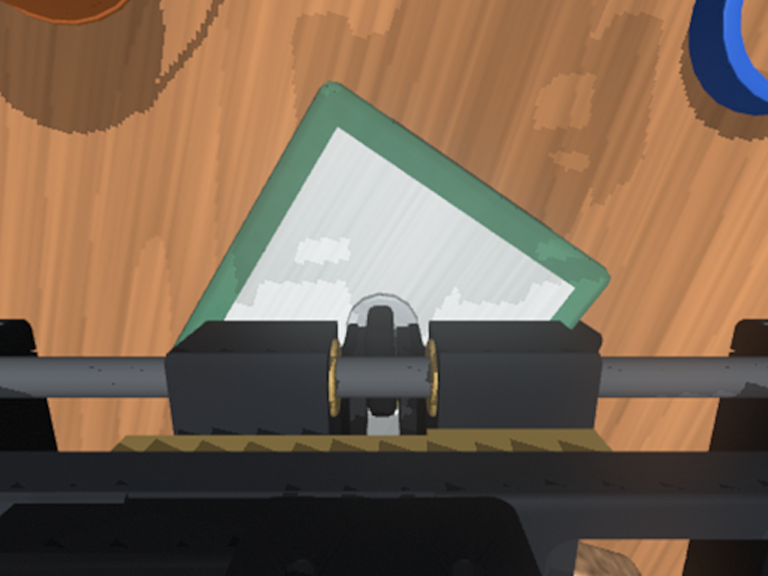

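View pics/c13.png

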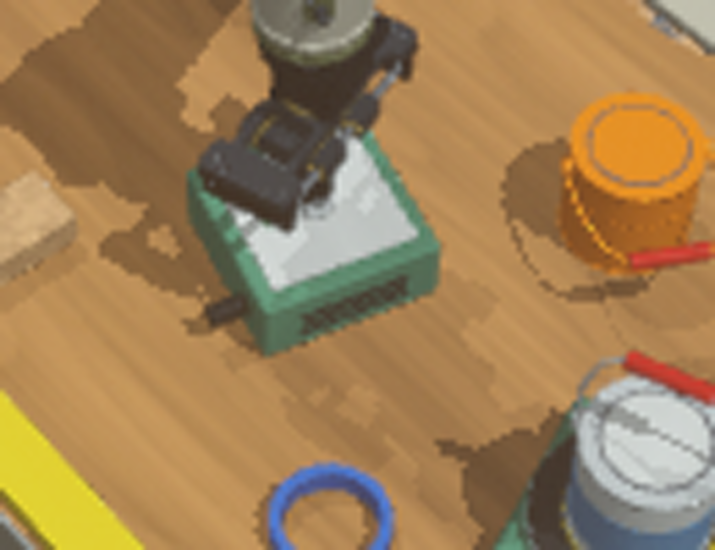

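Call:
servo_tool(plan=[0, 0, 0, 0, 0, 0, 0, 0, 0, 0, 0, 0, 0, 0, 0, 0, 0, 0, 0, 0, 0, 0, 0, 0])

```text
t: 32.45
tcp_pos: [509.3, -16.0, 270.5]
orientation: [-179.7, 0.1, 106.7]
wrist_force: [-14.0, -11.2, 15.6]
gripper_width: 10.1
```

Call:
servo_tool(plan=[0, 0, 0, 0, 0, 0, 0, 0, 0, 0, 0, 0, 0, 0, 0, 0, 0, 0, 0, 0, 0, 0, 0, 0, 0, 0, 0, 0, 0, 0, 0, 0, 0, 0, 0, 0, 0, 0, 0, 0, 0, 0, 0, 0, 0, 0, 0, 0], grip=1)

```text
t: 33.25
tcp_pos: [510.7, -12.8, 270.2]
orientation: [180.0, -0.0, 106.8]
wrist_force: [-0.2, -0.4, 0.6]
gripper_width: 66.0
```

Call:
servo_tool(plan=[0, 0, -0.3, 0, 0, 0, 0, 0, -0.6, 0, 0, 0, 0, 0, -0.8, 0, 0, 0, 0, 0, -0.8, 0, 0, 0, 0, 0, -0.8, 0, 0, 0, -0.8, 0, -0.8, 0, 0, 0, -0.8, 0, -0.8, 0, 0, 0, -0.8, 0, -0.6, 0, 0, 0, -0.8, 0, -0.3, 0, 0, 0, -0.5, 0, 0, 0, 0, 0, 0, 0, 0, 0, 0, 0])

```text
t: 34.35
tcp_pos: [532.0, -85.2, 386.6]
orientation: [180.0, 0.0, 106.7]
wrist_force: [0.2, -0.1, 0.1]
gripper_width: 87.2
```

Run:
```python
from h import *
st();grab('wrist','wrist14');grab('scene','scene14')
f=load('wrist13');s=f['state'];
```

```text
t 34.35
joint_positions [-16.674   8.655  23.21   99.501  -3.55   72.538  24.05 ]
qd [-1.036 -0.031 -1.692  1.41  -0.155 -0.212 -1.577]
joint_efforts [  0.468 -44.709   3.107 -38.92   -0.072   0.065   0.432]
tcp_pos [532.029 -85.189 386.603]
orientation [1.79978e+02 2.30000e-02 1.06685e+02]
wrist_force [ 0.206 -0.117  0.055]
ft_torque [-0.032  0.066 -0.063]
gripper_width 87.245
```

View pics/wrist14.png

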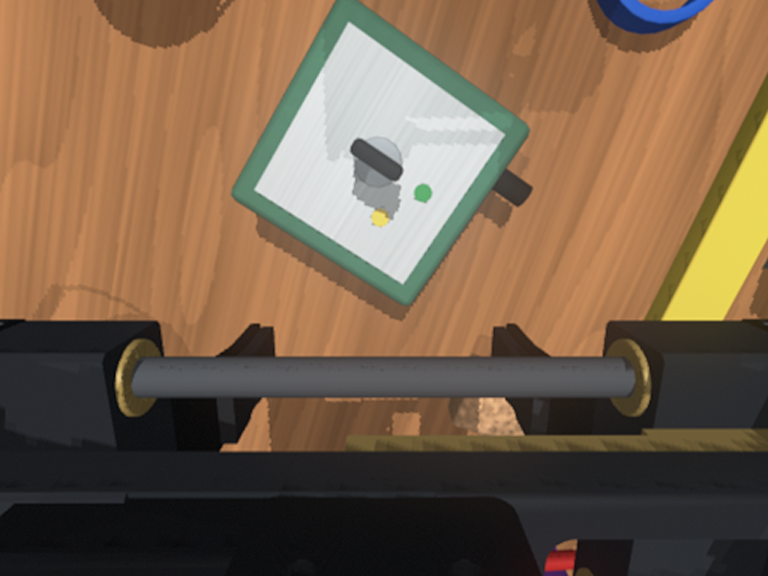

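View pics/scene14.png

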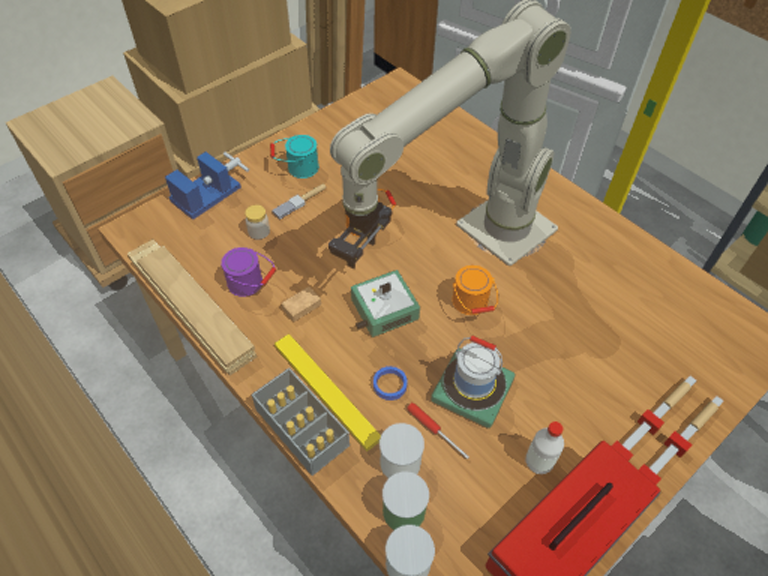

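Run:
```python
from h import *
f=load('wrist14');p=lambda x,y,z:px2w(f,x/1.5,y/1.5,z=z)
a,b=p(356,147,120),p(398,172,120);d=b-a;print(a,b,np.degrees(np.arctan2(d[1],d[0])))
g,k=p(423,193,70),p(380,218,70);c=np.array([510.5,-14.5]);print([np.degrees(np.arctan2(*(q[:2]-c)[::-1])) for q in(g,k)])
i=cv2.imread('pics/wrist14.png');cv2.imwrite('pics/c14.png',cv2.resize(i[100:260,300:480],None,fx=3.6,fy=3.6,interpolation=cv2.INTER_CUBIC))
```

```text
[495.84477772 -11.13880407 120.        ] [521.6179621  -17.13733597 120.        ] -13.101948627249449
[np.float64(-16.928671077500834), np.float64(-73.86705560148434)]
```

View pics/c14.png

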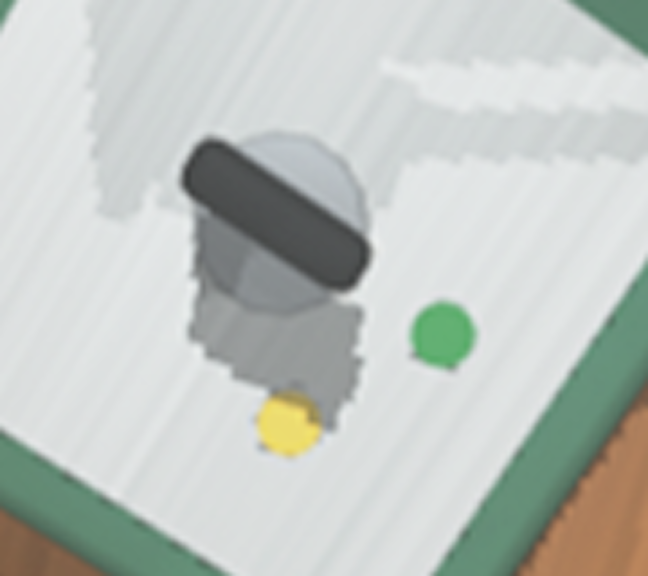

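```bash
python3 -c "
from plant import order;print(order.close_job())"
```

```text
the job is handed in; nothing more can be done
None
```

I lifted the tin by its raised bail, set it upright on the mixer platform and let go. I then turned the key to START, held it there for over 0.5 s and released it. The job was handed in at about 34.5 s; no verdict is reported.

**Placing the tin:**
- The tin was swinging on the bail on the first approach, so its edge caught the platform and it sat tilted about 0.16 rad. I worked it upright, re-centred it and lowered it slowly.
- After release, the wrist picture puts its centre within about 1 mm of the platform's centre. It looks upright in the pictures.

**Turning the key:**
- The wrist turned 55.8° and there was still 0.52 N m at the tool, so I take it that the key was against its stop; the key angle itself was not measured.
- In the last picture the bow lies parallel to the box edge and points at the green dot, so the key is back at RUN. My measured bow direction was about 4° off the green dot's, which is within reading error.

**Rest of the bench:** the gripper is open and clear, and the wrist force is about zero. In the last scene picture the bystanders look to be where they started; I did not measure them.

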